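# Take the chalkboard off its sloping stand and file it in the sign rack

## Task

Put the small chalkboard away for the night. Its back lies flat against the sloping stand, so first slide it sideways along the ledge until it sticks well out past either side of the stand (about a third of its length), then pinch the overhanging part front and back, lift it out, and lower it, without dropping it, to stand on its long edge on the floor of the empty slot of the wooden sign rack, centred along the rack to within about 2 cm. Do not let it fall on the counter and leave the wooden strip in the rack, the jar and the mug as they are.

Things in the scene. Friction and masses are not known exactly. Their poses are not given: they have to be found in the camera images.
- board_mid (a point): Centre of the chalkboard: a loose dark grey rigid panel with thin chalk lines on its face, 150 mm long (its y), 100 mm high (its z, from its lower long edge to its upper), 8 mm thick (its x, out of the drawn face), about 0.13 kg. It starts leaning on the stand, its lower long edge on the ledge; it is dragged along the ledge with a newton or two pushed on its end.
- stand: Sign stand, brown wood, fixed, 125 x 180 mm, 110 mm high. Origin: centre of its underside; z up, x horizontal out of its front (away from the robot at yaw 0), y along its 180 mm width. Its sloping face looks to +x and up, leaning back 40 degrees from upright: up the slope is (-0.643, 0, 0.766), out of the face (0.766, 0, 0.643). The face board is 12 mm thick; no walls at the sides (y = +-90 mm).
- ledge (a point): Middle of the inner corner where the stand's face meets its ledge, at (0.035, 0, 0.026) in the stand's frame, same axes. The face runs 110 mm up the slope from here, 10 mm past the chalkboard's top edge; the ledge sticks out 20 mm, square to the face. The chalkboard starts centred within 13 mm of this point along y and slides out at either side, where nothing is behind or under it.
- slot (a point): Middle of the floor of the empty slot in the sign rack (pale wood, fixed, 72 x 140 x 52 mm high, left or right of the stand). z up, y along the slot (140 mm, ends open), x across it. The slot is 18 mm wide, its floor 12 mm above the counter, its walls 40 mm above that floor and 12 mm thick. It is the rack's slot nearer the robot; the other, 30 mm to +x, holds the wooden strip.
- strip_mid (a point): Centre of a loose dark wooden strip, 110 mm long, 48 mm high, 8 mm thick, standing in the rack's other slot, 8 mm higher than the rack's walls. Leave it alone.
- jar_mid (a point): Centre of a loose white lidded jar, 72 mm in diameter, 100 mm high, on the side of the stand away from the rack. Leave it alone.
- mug_mid (a point): Centre of a loose white mug, 76 mm in diameter and 85 mm high, with a handle, in front of the stand. Leave it alone.
Mind the look-alikes: they are no part of the job. Several things have the shape of the stand; the one meant has the colours described above.

How it is judged:
On the way, in this order (a step that is already met when the one before it is completed fails the run):
1. the chalkboard, still lying in the stand, sticks out at least 25 mm past one side of it (x of board_mid in the frame of stand between -0.0061 and 0.0179 m and z of board_mid in the frame of stand between 0.0549 and 0.0789 m and (y of board_mid in the frame of stand above 0.04 m or y of board_mid in the frame of stand below -0.04 m)), for 0.2 s.
2. the chalkboard is held in the fingers, lifted at least 25 mm (height (world z) of board_mid above 0.0918734 m and contact force between board and the fingers above 0.5 N), for 0.1 s.
3. the chalkboard, still held, is within 15 mm of the slot's floor (x of board_mid in the frame of slot between -0.016 and 0.016 m and y of board_mid in the frame of slot between -0.03 and 0.03 m and z of board_mid in the frame of slot below 0.065 m and contact force between board and the fingers above 0.5 N), for 0.05 s.
At the end, for the whole second after the job is handed in: The chalkboard stands on a long edge in the empty slot, resting on its floor (centre 44 to 54 mm above it), within 30 mm of the slot's middle along it, upright within 20 degrees and along the slot, drawn face either way, released and at rest; the wooden strip is within 20 mm of where it was (x of board_mid in the frame of slot between -0.016 and 0.016 m and y of board_mid in the frame of slot between -0.03 and 0.03 m and z of board_mid in the frame of slot between 0.044 and 0.054 m and (angle between board_mid's own z axis and vertical below 0.35 rad or angle between board_mid's own z axis and vertical above 2.79 rad) and angle between the y axis of board_mid and the y axis of slot, either way round below 0.2 rad and linear speed of board below 0.02 m/s and distance of strip_mid from where it was at the start of the episode below 0.02 m); the robot touches nothing.
It fails at once if the chalkboard falls flat on the counter (height (world z) of board_mid below 0.04 m).
It fails at once if the jar or the mug is moved more than 20 mm (distance of any of jar_mid, mug_mid from where it was at the start of the episode above 0.02 m).
It fails at once if the wooden strip is lifted or knocked more than 25 mm (distance of strip_mid from where it was at the start of the episode above 0.025 m).
It also fails if it takes over 54 s, if anything falls off the work surface, if the arm or the gripper's body presses on something with over 40 N, if the wrist force passes 120 N, or if a joint passes its speed limit or range.

## Robot

A 7-joint arm with a two-finger parallel gripper is mounted at the origin on the work surface. World frame = base frame: x ahead of the robot, y to its left, z up, the work surface at z = 0. Lengths are in m, angles in rad, forces in N, time in s.
With the tool pointing down it reaches from about 0.425 to 0.8 m from the base axis. Payload 8.3 kg.
Tool frame: the origin (TCP) lies on the centre line of the jaws, within the pads' length; the fingertips stand 11 mm ahead of it and the grasp point (between the pads) lies 8 mm behind it (tips_ahead is the z of the fingertips in the tool frame, in m); z points along the fingers, y is the direction in which the jaws open and shut (so a half turn about z gives the same grasp; the last joint's range is limited). The gripper opens to 85 mm and grips with 20 to 120 N. Pads are 22 mm wide; open, the fingers measure 114 mm over their backs; the gripper's body (76 mm by 85 mm) begins 54 mm behind the grasp point. The pads swing forward as they close: fully open they stand 13 mm farther back than shut.
Start: joints at [1.163, 0.383, 0.016, 1.37, -0.006, 1.388, -0.046], TCP at [0.211, -0.588, 0.242] pointing down, gripper open.
Joint ranges: [-2.95, 2.95], [-0.25, 2.06], [-1.52, 1.56], [0.18, 2.33], [-1.44, 4.58], [0.02, 2.06], [-3.01, 3.01]. Speed limits (rad/s): [2.39, 2.39, 3.01, 3.01, 3.14, 3.14, 3.14].

## Interface

Orientations are given as a unit quaternion [x, y, z, w].
In Python, from cell import read_state, grab_frame, camera_info, finish_job, spot_in, regions_of, tips_ahead gives the robot as it stands.
- The arm moves only by the shell command python3 -m crank 'ROWS' [OPENING] [FORCE]. ROWS is JSON, one flat list of numbers, 4 for each row, row after row: the shift along the tool's x, y, z in m, then the turn about the tool's z in degrees. A call has 1 to 12 rows; each row shifts and turns the pose as measured when the row begins, along the tool's axes as they then stand; what a row does not reach is not made up. A row lasts 1/8 s, in which the tool goes at most 62.5 mm and 10.7 degrees, less where a joint would pass 70% of its speed; a pose out of reach is approached as far as the arm can. A call is refused whole if a number of a shift passes 0.0625 or a number of a turn 10.7, either way. A call with a gripper value outside its range is refused whole. OPENING is the finger opening in m, from 0 to 0.0854, set as the call begins (- or left out, the last holds). The fingers move at their own pace and stop on an object; FORCE is the grip in N (left out, the last holds). Time passes only in rows, so rows that do not move let the fingers close. It gives the time, the measured TCP pose, the force and the opening at its end, in the units of the state.
- read_state(): the state, without advancing time (a new reading comes with each control period).
- grab_frame(name): name is "side" or "top" or "wrist"; returns the picture (384x512x3 uint8, red, green, blue); there is no depth.
- camera_info(name): a dict with "mtx" (3x3 intrinsics, pixels), "extrinsics" (4x4, takes a point from camera to world coordinates). Camera axes: x right, y up, looking along -z (the intrinsics and any distortion apply to the point x, -y, -z); pixel columns grow to the right and rows downward; lengths in m; the calibration is good to about 2 mm. A picture is of the moment at which its call begins: read the wrist's pose just before it. camera_info takes no time and is no camera call; for the wrist camera it gives the pose at the moment of the call.
- finish_job(): hands the job in, once; it reports no verdict.
Trained networks look in the newest picture that a camera, given by its name, has taken for a name from the list of things; names that differ only in an ending like _2 or _b are one class to them, and where a whole thing is asked for, a point or a joint stands for the part that bears it (a point fixed in the world has none). Each returns a list of dicts, best first, with "score" (0 to 1); they miss things now and then, are a little off and sometimes report something else, mostly with a low value. They report only what shows in the picture. A call takes as long as a camera call. They do not tell look-alikes from the thing itself.
- spot_in(camera, name): "pixel" ([row, column] in pixels, amid what is visible of it).
- regions_of(camera, name): "pixels" (384x512 bool, what is visible of it) and "pixel" ([row, column] in pixels, amid what is visible of it).
The state is a dict: "t": time; "qpos": joint angles; "dq": joint speeds; "joint_efforts": joint torques, N m; "eef_pos": TCP position; "tcp_rot": TCP orientation; "force": force on the tool from outside, world axes, zero at the start; "wrist_torque": the same for the moment, N m; "grip_width": finger opening in m.
Only numpy, scipy, OpenCV 4.12 (cv2) and the standard library are available. Lean on these libraries where they do the work, as an engineer would, in place of code of your own. Each camera call takes 0.05 s, during which the arm holds its last target.

## Working session

There is one attempt and no reset: what is moved stays moved. The work goes in short steps, Python scripts to look and compute and a shell command to move; the robot and the scene stay as the last step left them, time stands still between calls to the robot, and variables do not carry over. Pictures are saved under pics/ and viewed, and the job is handed in when it is done.

```bash
ls; mkdir -p pics
python3 - <<'E'
from cell import *
import cv2, numpy as np
print(read_state())
for n in ["side","top","wrist"]:
    f=grab_frame(n); cv2.imwrite(f"pics/{n}0.png",f[:,:,::-1])
    c=camera_info(n); print(n,np.round(c["mtx"],1).tolist(),np.round(c["extrinsics"],3).tolist(), [k for k in c])
    for o in ["board_mid","stand","ledge","slot","strip_mid","jar_mid","mug_mid"]:
        print(o,[(np.round(d["pixel"]).tolist(),round(d["score"],2)) for d in spot_in(n,o)][:4])
print(read_state()["t"], tips_ahead if not callable(tips_ahead) else tips_ahead())
E
```

```text
pics
{'t': 0.0, 'qpos': array([ 1.16310311,  0.38426342,  0.01639756,  1.37116148, -0.00628888,
        1.38818942, -0.04644767]), 'dq': array([-0.00298911,  0.00071978,  0.00053508,  0.00021898,  0.00087254,
        0.00143561, -0.00111936]), 'joint_efforts': array([-9.02365573e-04, -6.27608943e+01,  8.43819827e-01, -3.71824872e+01,
        1.66122004e-02,  1.46652554e-02,  3.75898549e-05]), 'eef_pos': array([ 0.21110646, -0.5877575 ,  0.24125996]), 'tcp_rot': array([ 9.85167743e-01,  1.71591219e-01, -1.96847387e-04, -9.66015320e-04]), 'force': array([-0.018928  ,  1.22722333,  0.81590791]), 'wrist_torque': array([ 0.0107341 ,  0.00778661, -0.01605468]), 'grip_width': 0.08524744407250104}
side [[448.2, 0.0, 255.1], [0.0, 448.2, 195.3], [0.0, 0.0, 1.0]] [[-0.759, 0.429, -0.49, -0.073], [-0.651, -0.48, 0.588, 0.805], [0.017, 0.765, 0.644, 0.873], [0.0, 0.0, 0.0, 1.0]] ['mtx', 'extrinsics']
board_mid [([194.0, 285.0], 0.85), ([170.0, 200.0], 0.3)]
stand [([303.0, 291.0], 0.97), ([211.0, 286.0], 0.91), ([197.0, 405.0], 0.59)]
ledge [([197.0, 403.0], 0.9), ([211.0, 284.0], 0.81), ([349.0
[... 412 characters left out ...]
d [([281.0, 372.0], 0.94), ([230.0, 87.0], 0.92), ([203.0, 270.0], 0.75), ([274.0, 179.0], 0.55)]
ledge [([232.0, 89.0], 0.98), ([202.0, 270.0], 0.69), ([281.0, 375.0], 0.68), ([272.0, 180.0], 0.65)]
slot [([192.0, 401.0], 0.57), ([93.0, 247.0], 0.28)]
strip_mid [([184.0, 405.0], 0.52)]
jar_mid [([194.0, 165.0], 0.92), ([89.0, 248.0], 0.43)]
mug_mid [([88.0, 249.0], 0.89)]
wrist [[316.4, 0.0, 253.5], [0.0, 316.4, 193.8], [0.0, 0.0, 1.0]] [[0.338, 0.894, 0.295, 0.287], [-0.941, 0.321, 0.106, -0.56], [-0.0, -0.313, 0.95, 0.374], [0.0, 0.0, 0.0, 1.0]] ['mtx', 'extrinsics']
board_mid []
stand [([47.0, 24.0], 0.67)]
ledge [([43.0, 22.0], 0.71)]
slot []
strip_mid []
jar_mid []
mug_mid []
1.2 0.011
```

View pics/top0.png

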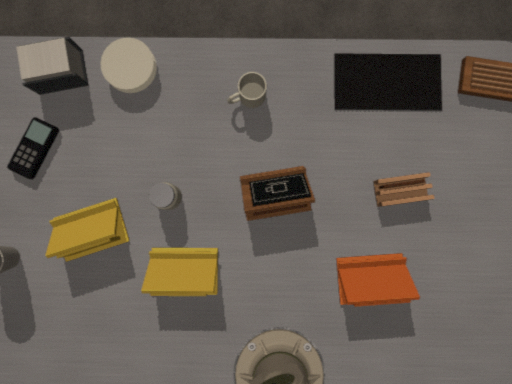

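View pics/side0.png

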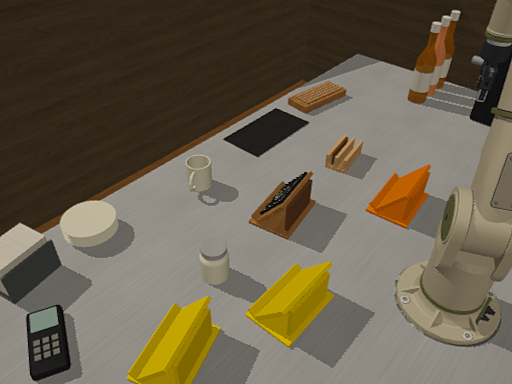

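Run:
```python
import cv2
a=cv2.imread('pics/top0.png')[130:260,220:460]
cv2.imwrite('pics/top0c.png',cv2.resize(a,None,fx=3.3,fy=3.3,interpolation=cv2.INTER_CUBIC))
a=cv2.imread('pics/side0.png')[120:270,190:400]
cv2.imwrite('pics/side0c.png',cv2.resize(a,None,fx=3.8,fy=3.8,interpolation=cv2.INTER_CUBIC))
```

```text
(no output)
```

View pics/top0c.png

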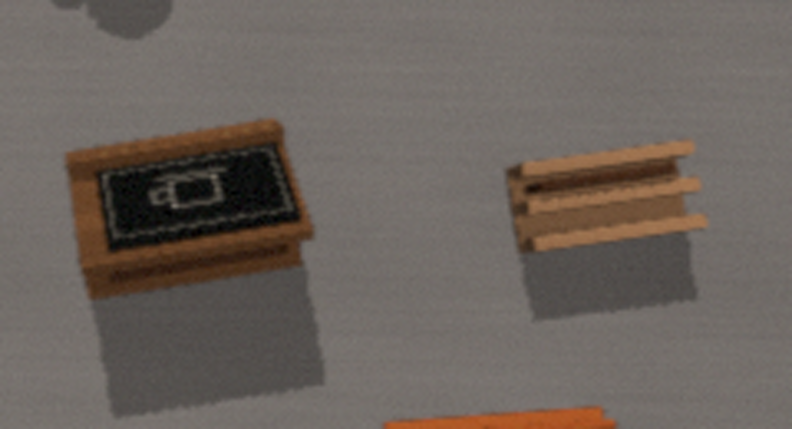

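View pics/side0c.png

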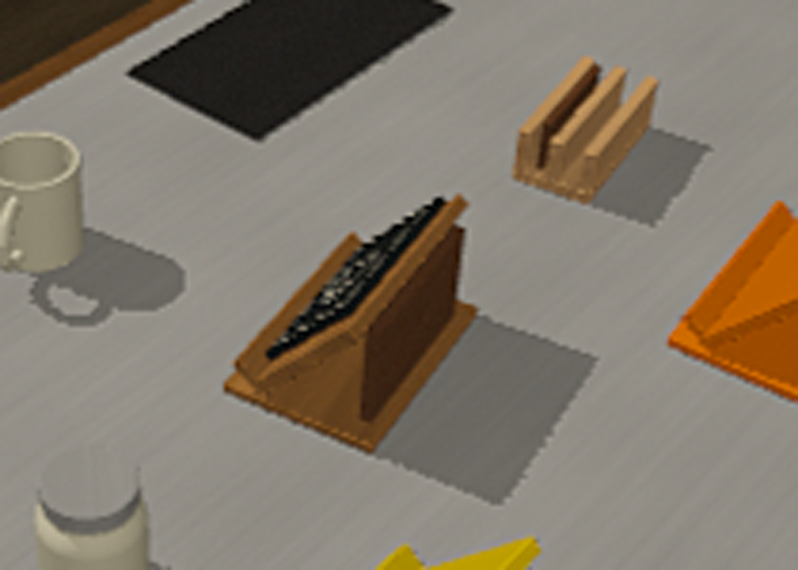

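Candidates for the stand: brown at top (195,278), yellow at (230,87) and (274,180), orange at (280,375). The brown one holds the dark chalkboard with chalk lines, so it fits, and the enlarged crop confirms it. The rack with the dark strip is at (190,403), to the robot's right. The jar is at (195,165) and the mug at (90,250).

```bash
cat > h.py <<'E'
import numpy as np, cv2
from cell import *
from scipy.spatial.transform import Rotation as R
def ray(cam,row,col,info=None):
    c=info or camera_info(cam); K=c["mtx"];E=c["extrinsics"]
    d=np.array([(col-K[0,2])/K[0,0],-(row-K[1,2])/K[1,1],-1.]); return E[:3,3],E[:3,:3]@d
def at_z(cam,row,col,z,info=None):
    o,d=ray(cam,row,col,info); return o+d*(z-o[2])/d[2]
def proj(c,P):
    P=np.atleast_2d(P); E=c["extrinsics"];K=c["mtx"]; q=(P-E[:3,3])@E[:3,:3]
    return np.c_[K[1,2]-K[1,1]*q[:,1]/-q[:,2], K[0,2]+K[0,0]*q[:,0]/-q[:,2]]  # row,col
def Rz(a): return np.array([[np.cos(a),-np.sin(a),0],[np.sin(a),np.cos(a),0],[0,0,1]])
E
python3 - <<'E'
from h import *
f=lambda x,y:(130+y/3.3,220+x/3.3)
for nm,pts,z in [("rack walls",[(523,168),(692,148),(528,205),(698,185),(533,243),(706,222)],.052),("board corners",[(100,172),(275,145)],.033),("boardtop",[(110,249),(300,218)],.108),("standtop",[(83,265),(310,235)],.110)]:
    for p in pts: print(nm,np.round(at_z("top",*f(*p),z),4))
print("jar",at_z("top",185,165,.1),"mug",at_z("top",88,252,.085))
E
```

```text
rack walls [ 0.5147 -0.2578  0.052 ]
rack walls [ 0.532  -0.3934  0.052 ]
rack walls [ 0.485  -0.2614  0.052 ]
rack walls [ 0.5023 -0.3976  0.052 ]
rack walls [ 0.4547 -0.265   0.052 ]
rack walls [ 0.4727 -0.4033  0.052 ]
board corners [0.51   0.0815 0.033 ]
board corners [ 0.5334 -0.0611  0.033 ]
boardtop [0.4452 0.0722 0.108 ]
boardtop [ 0.47   -0.0721  0.108 ]
standtop [0.4328 0.0926 0.11  ]
standtop [ 0.4571 -0.0794  0.11  ]
jar [0.49518641 0.29679083 0.1       ] mug [0.75256946 0.07878459 0.085     ]
```

```bash
python3 -m crank '[0.057,-0.0234,0,0,0.057,-0.0234,0,0,0.057,-0.0234,0,0,0.057,-0.0234,0,0,0.057,-0.0234,0,0,0.057,-0.0234,0,0,0,0,0,-10,0,0,0,-10,0,0,0,-10,0,0,0,-10]' 0.0854; python3 -m crank '[0,0,0,-10,0,0,0,-10,0,0,0,-10,0,0,0,-8,0,0,0,0]'
python3 - <<'E'
from h import *
s=read_state(); print(s["t"],s["eef_pos"],s["force"],s["qpos"]); m=R.from_quat(s["tcp_rot"]).as_matrix(); print(m.round(3)); print(np.degrees(np.arctan2(m[1,0],m[0,0])))
c=camera_info("wrist"); np.savez("w1.npz",**c)
cv2.imwrite("pics/w1.png",grab_frame("wrist")[:,:,::-1])
print(np.round(c["extrinsics"],3))
E
```

```text
t: 2.45
eef_pos: [0.4929, -0.3338, 0.2417]
tcp_rot: [0.862, 0.506, 0.0, 0.001]
force: [0.6, 0.4, -0.5]
grip_width: 0.0853
t: 3.08
eef_pos: [0.4928, -0.334, 0.2418]
tcp_rot: [0.642, 0.767, -0.0, 0.001]
force: [-0.3, 0.1, 0.2]
grip_width: 0.0855
3.075 [ 0.49279533 -0.3339914   0.24184448] [-0.33351278  0.13292532  0.16253525] [ 0.83001664  0.34431624 -0.37851523  1.44439645  0.12796965  1.37564029
  0.62369633]
[[-0.176  0.984  0.001]
 [ 0.984  0.176 -0.001]
 [-0.001  0.001 -1.   ]]
100.12085499216084
[[ 0.984 -0.167 -0.056  0.478]
 [ 0.176  0.935  0.309 -0.254]
 [ 0.    -0.314  0.949  0.374]
 [ 0.     0.     0.     1.   ]]
```

View pics/w1.png

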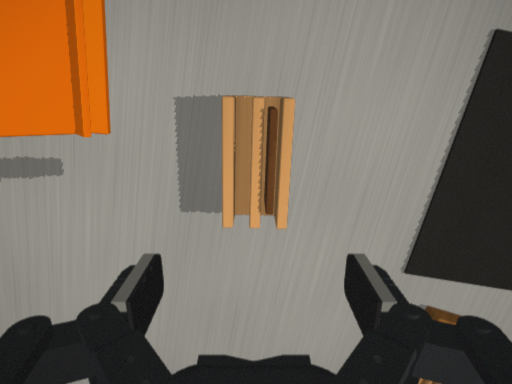

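Run:
```python
import cv2
a=cv2.imread('pics/w1.png')[85:235,205:310]
cv2.imwrite('pics/w1c.png',cv2.resize(a,None,fx=4,fy=4,interpolation=cv2.INTER_CUBIC))
```

```text
(no output)
```

View pics/w1c.png

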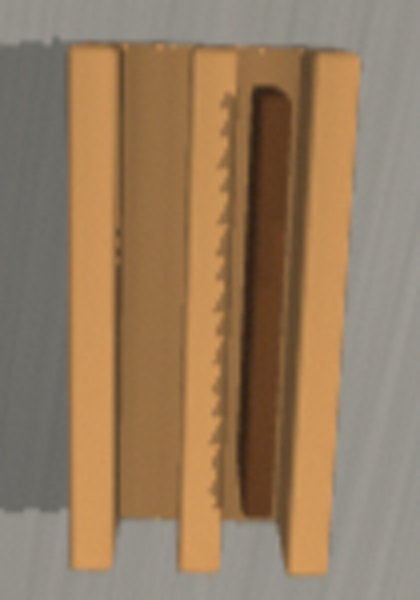

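Run:
```python
from h import *
from scipy.optimize import least_squares
c=dict(np.load("w1.npz"))
# slot-frame xs of wall edges
xs=[-21,-9,9,21,39,51]
top=[(70,46),(116,46),(194,47),(236,48),(318,52),(360,54)]; bot=[(70,569),(113,569),(178,571),(219,571),(289,573),(327,573)]
uv=np.array([(85+y/4,205+x/4) for x,y in top+bot])
L=np.array([[x/1e3,.07,.04] for x in xs]+[[x/1e3,-.07,.04] for x in xs])
def f(p): return (proj(c,(Rz(p[2])@L.T).T+[p[0],p[1],.012])-uv).ravel()
s=least_squares(f,[.48,-.33,.13]); print(s.x,np.degrees(s.x[2]),np.abs(s.fun).max())
print(s.fun.reshape(-1,2).round(1).tolist())
```

```text
[ 0.48064374 -0.33098475  0.14988274] 8.587648341123954 1.0917478416988047
[[-0.8, -0.6], [-0.5, 0.2], [-0.2, -0.7], [-0.1, 1.1], [-0.6, -0.9], [-0.7, 0.9], [0.4, -0.0], [0.6, 0.0], [0.5, -0.0], [0.8, 0.5], [0.7, -0.8], [0.9, 0.5]]
```

```bash
python3 -m crank '[0.0586,0.0071,0,0,0.0586,0.0071,0,0,0.0586,0.0071,0,0,0.0586,0.0071,0,0,0.0586,0.0071,0,0,0.0586,0.0071,0,0,0,0,0,1.3]'
python3 - <<'E'
from h import *
s=read_state(); print(s["t"],s["eef_pos"],s["force"])
c=camera_info("wrist"); np.savez("w2.npz",**c)
a=grab_frame("wrist")[:,:,::-1]; cv2.imwrite("pics/w2.png",a)
for o in ["stand","board_mid"]: print([(d["pixel"],d["score"]) for d in regions_of("wrist",o)])
E
```

```text
t: 4.0
eef_pos: [0.4768, 0.0298, 0.2419]
tcp_rot: [0.662, 0.749, 0.001, 0.002]
force: [0.2, -1.4, -0.7]
grip_width: 0.0856
4.0 [0.47680717 0.02980355 0.24188633] [ 0.24617693 -1.39364394 -0.74291774]
[([296.9, 55.3], 0.8), ([0.7, 104.2], 0.73), ([159.2, 225.5], 0.57)]
[([192.4, 255.5], 0.81)]
```

View pics/w2.png

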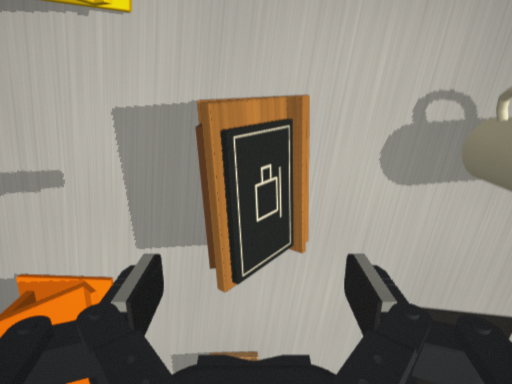

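Run:
```python
import cv2
a=cv2.imread('pics/w2.png')[88:296,190:318]
cv2.imwrite('pics/w2c.png',cv2.resize(a,None,fx=2.88,fy=2.88,interpolation=cv2.INTER_CUBIC))
a=cv2.imread('pics/w2.png')[88:160,190:318]; cv2.imwrite('pics/w2d.png',cv2.resize(a,None,fx=6,fy=6,interpolation=cv2.INTER_CUBIC))
a=cv2.imread('pics/w2.png')[224:296,190:318]; cv2.imwrite('pics/w2e.png',cv2.resize(a,None,fx=6,fy=6,interpolation=cv2.INTER_CUBIC))
```

```text
(no output)
```

View pics/w2d.png

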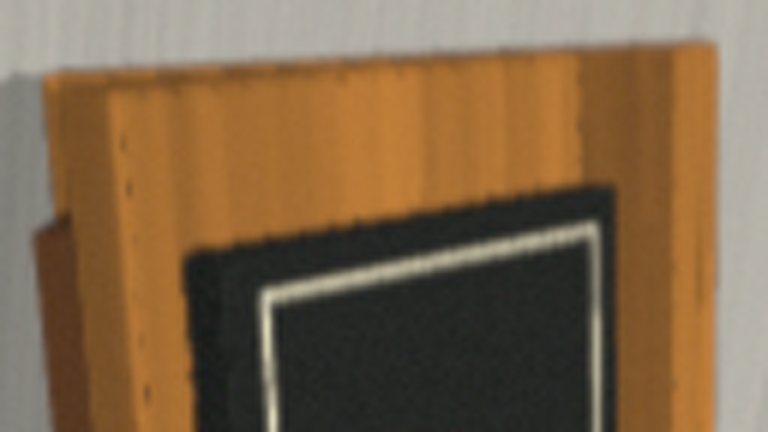

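View pics/w2e.png

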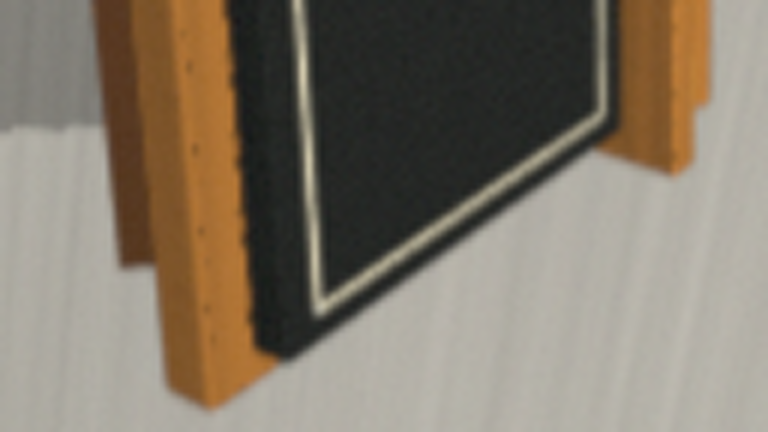

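Run:
```python
from h import *
from scipy.optimize import least_squares
c=dict(np.load("w2.npz"))
D=lambda x,y:(88+y/6,190+x/6); E=lambda x,y:(224+y/6,190+x/6)
def P(s,n,y): return np.array([.035,y,.026])+s*np.array([-.643,0,.766])+n*np.array([.766,0,.643])
st=[(P(.11,0,.09),D(108,92)),(P(.11,0,-.09),E(210,408)),(P(.11,-.012,.09),D(48,75)),(P(.11,-.012,-.09),E(168,390)),(P(0,.02,-.09),E(670,175)),(P(0,.02,.09),D(672,45))]
bd=[((.1,0,1),D(188,256)),((.0,.008,1),D(612,188)),((.1,.008,-1),E(290,360)),((.1,0,-1),E(262,350)),((0,.008,-1),E(617,130))]
def f(p):
    T=lambda q:Rz(p[2])@q+[p[0],p[1],0]
    r=[proj(c,T(q))[0]-uv for q,uv in st]+[proj(c,T(P(s,n,p[3]+y*.075)))[0]-uv for (s,n,y),uv in bd]
    return np.ravel(r)
s=least_squares(f,[.47,0,.14,0],loss="soft_l1"); print(s.x,np.degrees(s.x[2]));print(f(s.x).reshape(-1,2).round(1).tolist())
x=s.x
np.save("stand.npy",x)
T=lambda q:Rz(x[2])@np.array(q)+[x[0],x[1],0]
t=dict(top=camera_info("top")); im=grab_frame("top")[:,:,::-1].copy()
im=cv2.resize(im[130:260,200:440],None,fx=3.3,fy=3.3)
for q in [P(.11,0,.09),P(.11,0,-.09),P(0,.02,-.09),P(0,.02,.09)]+[P(a,.008,x[3]+b*.075) for a in(0,.1) for b in(-1,1)]:
    r,cc=proj(t["top"],T(q))[0]; cv2.circle(im,(int((cc-200+.5)*3.3),int((r-130+.5)*3.3)),3,(0,255,0),-1)
cv2.imwrite("pics/top1.png",im)
```

```text
[ 0.48322093  0.01405372  0.17265698 -0.00868439] 9.892516539454368
[[-1.3, 0.2], [1.1, 0.5], [1.8, 0.3], [-0.2, -1.1], [-0.0, 0.7], [-0.6, 0.4], [-0.3, -1.7], [-0.7, 0.6], [1.5, -0.4], [0.4, -1.6], [0.0, 1.0]]
```

View pics/top1.png

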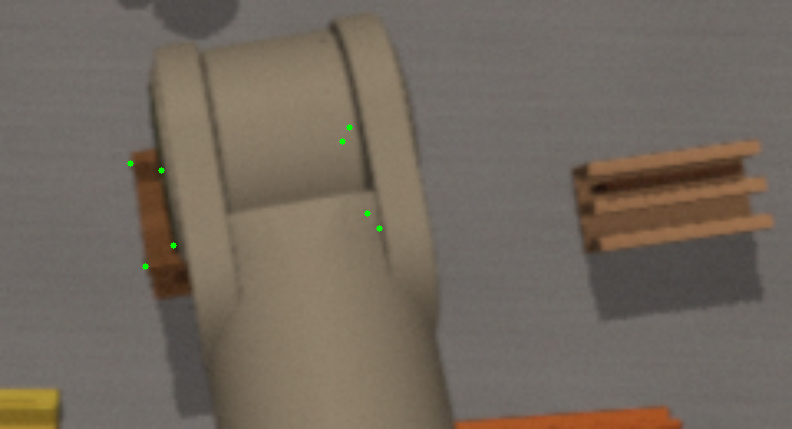

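```bash
python3 -m crank '[0.03,0,0,10,0.03,0,0,10.5,0,0,0,10.5,0,0,0,10.5,0,0,0,10.5,0,0,0,10.5,0,0,0,10.5,0,0,0,10.5,0,0,0,0]' 0 20
cat >> h.py <<'E'
def yaw():
    m=R.from_quat(read_state()["tcp_rot"]).as_matrix(); return np.degrees(np.arctan2(m[1,0],m[0,0]))
def to(target_world, yaw_deg=None):
    s=read_state(); m=R.from_quat(s["tcp_rot"]).as_matrix(); a=yaw()
    print("t",s["t"],"pos",s["eef_pos"].round(4),"yaw",round(a,2),"tips",tips_ahead() if callable(tips_ahead) else tips_ahead,"F",s["force"].round(1),"w",round(s["grip_width"],4))
    print("tool shift",(m.T@(np.array(target_world)-s["eef_pos"])).round(4), "turn", None if yaw_deg is None else round(a-yaw_deg,2))
def stand2w(q):
    x=np.load("stand.npy"); return Rz(x[2])@np.array(q)+[x[0],x[1],0]
SY=9.9
E
python3 - <<'E'
from h import *
to(stand2w([.0258,.110,.15]),SY)
E
```

```text
t: 5.32
eef_pos: [0.4791, 0.067, 0.239]
tcp_rot: [0.996, 0.093, -0.0, 0.002]
force: [0.9, 0.4, -0.4]
grip_width: -0.0002
t 5.325 pos [0.4791 0.067  0.239 ] yaw 10.68 tips 0.011 F [ 0.9  0.4 -0.4] w -0.0002
tool shift [ 0.0216 -0.0573  0.0888] turn 0.78
```

```bash
python3 -m crank '[0.0108,-0.0287,0,0.8,0.0108,-0.0287,0,0,0,0,0.044,0,0,0,0.044,0,0,0,0,0]'
python3 - <<'E'
from h import *
to(stand2w([.0258,.110,.0657]),SY)
cv2.imwrite("pics/side2.png",cv2.resize(grab_frame("side")[100:290,170:400,::-1],None,fx=3.4,fy=3.1))
E
```

```text
t: 5.95
eef_pos: [0.4929, 0.123, 0.149]
tcp_rot: [0.996, 0.092, 0.0, 0.002]
force: [-0.6, -0.4, 0.2]
grip_width: -0.0003
t 5.95 pos [0.4929 0.123  0.149 ] yaw 10.51 tips 0.011 F [-0.6 -0.4  0.2] w -0.0003
tool shift [-0.0024 -0.0048  0.0833] turn 0.61
```

View pics/side2.png

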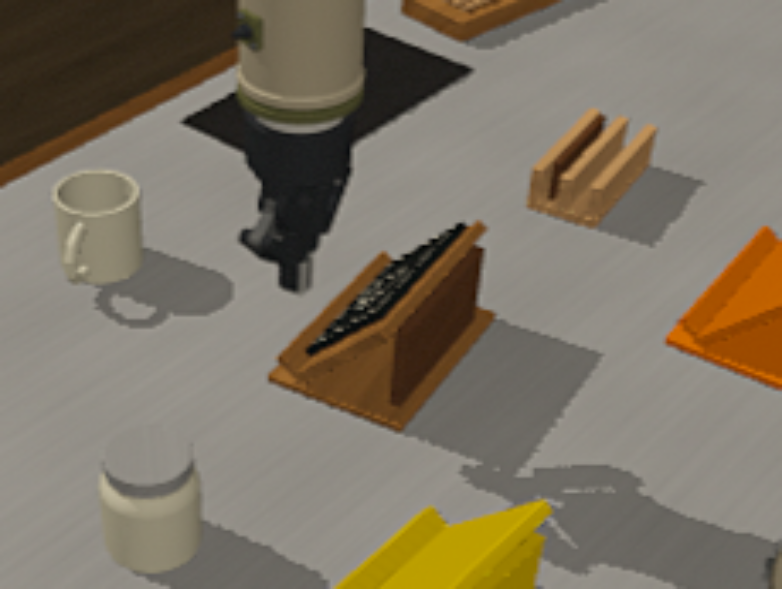

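```bash
python3 -m crank '[-0.0024,-0.0048,0.0417,0.6,0,0,0.0417,0,0,0,0,0]'
python3 - <<'E'
from h import *
to(stand2w([.0258,.085,.0657]),SY)
a=grab_frame("wrist")[:,:,::-1];cv2.imwrite("pics/w3.png",a)
cv2.imwrite("pics/side3.png",cv2.resize(grab_frame("side")[140:260,220:360,::-1],None,fx=5,fy=5))
E
```

```text
t: 6.38
eef_pos: [0.4973, 0.1266, 0.0733]
tcp_rot: [0.996, 0.086, 0.007, 0.002]
force: [-0.1, -0.2, 1.1]
grip_width: -0.0001
t 6.375 pos [0.4973 0.1266 0.0733] yaw 9.92 tips 0.011 F [-0.1 -0.2  1.1] w -0.0001
tool shift [-0.0075  0.0235  0.0076] turn 0.02
```

View pics/side3.png

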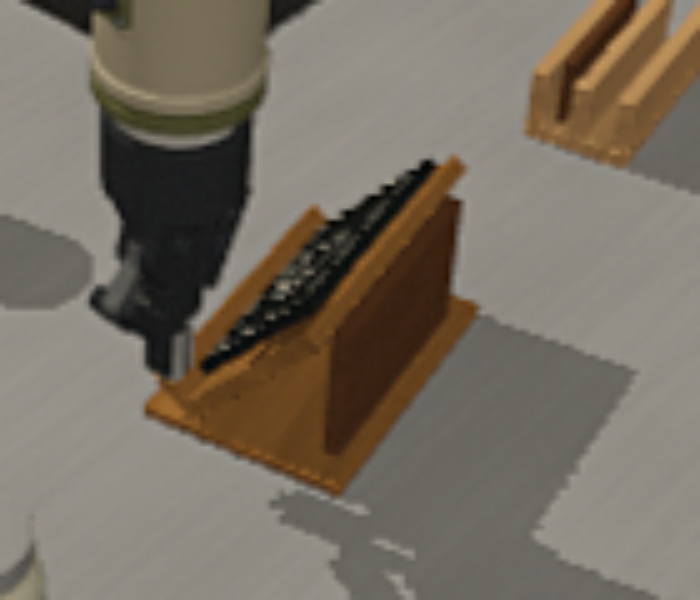

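View pics/w3.png

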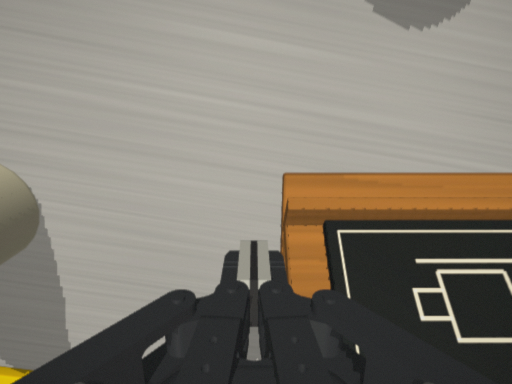

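```bash
python3 -m crank '[-0.0075,0,0.0076,0,0,0,0,0]'
python3 - <<'E'
from h import *
to(stand2w([.0258,.085,.0657]),SY); print(read_state()["qpos"].round(2))
E
```

```text
t: 6.72
eef_pos: [0.494, 0.1267, 0.0717]
tcp_rot: [0.996, 0.086, 0.013, 0.002]
force: [-0.4, 0.9, -0.3]
grip_width: 0.0
t 6.725 pos [0.494  0.1267 0.0717] yaw 9.91 tips 0.011 F [-0.4  0.9 -0.3] w 0.0
tool shift [-0.0043  0.0241  0.006 ] turn 0.01
[ 0.18  0.34 -0.58  1.89  0.24  0.95 -1.91]
```

```bash
python3 -m crank '[-0.004,0,0.006,0,0,0,0,0,0,0,0,0]'
python3 - <<'E'
from h import *
to(stand2w([.0258,.085,.0657]),SY); s=read_state();print(s["qpos"].round(3),s["joint_efforts"].round(1),s["force"],R.from_quat(s["tcp_rot"]).as_matrix().round(4))
E
```

```text
t: 7.1
eef_pos: [0.4906, 0.126, 0.0665]
tcp_rot: [0.996, 0.086, 0.014, 0.002]
force: [-0.1, 0.6, -0.3]
grip_width: -0.0002
t 7.1 pos [0.4906 0.126  0.0665] yaw 9.92 tips 0.011 F [-0.1  0.6 -0.3] w -0.0002
tool shift [-0.0008  0.024   0.0009] turn 0.02
[ 0.178  0.338 -0.582  1.908  0.243  0.936 -1.916] [  0.  -47.7  -6.1 -30.3   0.1  -0.1  -0. ] [-0.06683739  0.61190524 -0.30512502] [[ 0.9847  0.172   0.0282]
 [ 0.1721 -0.9851 -0.0013]
 [ 0.0275  0.0061 -0.9996]]
```

```bash
python3 -m crank '[0,0.01,0,0,0,0.01,0,0,0,0.01,0,0,0,0.01,0,0,0,0.01,0,0]'
python3 - <<'E'
from h import *
to(stand2w([.0258,.01,.0657]),SY); print(R.from_quat(read_state()["tcp_rot"]).as_matrix()[:,2].round(3))
a=grab_frame("wrist")[:,:,::-1];cv2.imwrite("pics/w4.png",a)
E
```

```text
t: 7.72
eef_pos: [0.4999, 0.0734, 0.0667]
tcp_rot: [0.996, 0.086, 0.014, 0.002]
force: [-0.9, 0.0, -0.2]
grip_width: 0.0001
t 7.725 pos [0.4999 0.0734 0.0667] yaw 9.92 tips 0.011 F [-0.9  0.  -0.2] w 0.0001
tool shift [-0.0009  0.0456  0.0013] turn 0.02
[ 0.028 -0.001 -1.   ]
```

View pics/w4.png

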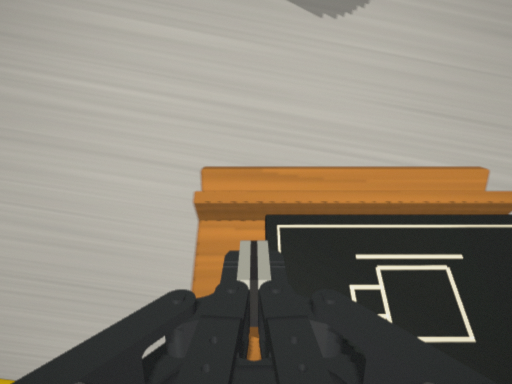

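```bash
python3 -m crank '[0,0.01,0,0,0,0.01,0,0,0,0.01,0,0,0,0,0,0]'
python3 - <<'E'
from h import *
to(stand2w([.0258,0,.0657]),SY); print(R.from_quat(read_state()["tcp_rot"]).as_matrix()[:,2].round(3))
a=grab_frame("wrist")[:,:,::-1];cv2.imwrite("pics/w5.png",a)
cv2.imwrite("pics/side5.png",cv2.resize(grab_frame("side")[120:260,220:380,::-1],None,fx=4,fy=4))
E
```

```text
t: 8.28
eef_pos: [0.5057, 0.0396, 0.0668]
tcp_rot: [0.996, 0.085, 0.014, 0.002]
force: [-0.4, 0.5, 0.1]
grip_width: -0.0004
t 8.275 pos [0.5057 0.0396 0.0668] yaw 9.77 tips 0.011 F [-0.4  0.5  0.1] w -0.0004
tool shift [-0.0007  0.0213  0.0013] turn -0.13
[ 0.028 -0.002 -1.   ]
```

View pics/w5.png

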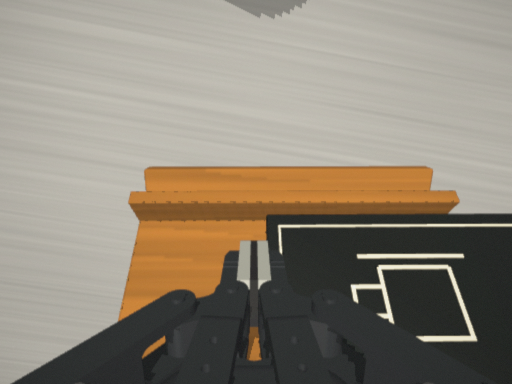

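View pics/side5.png

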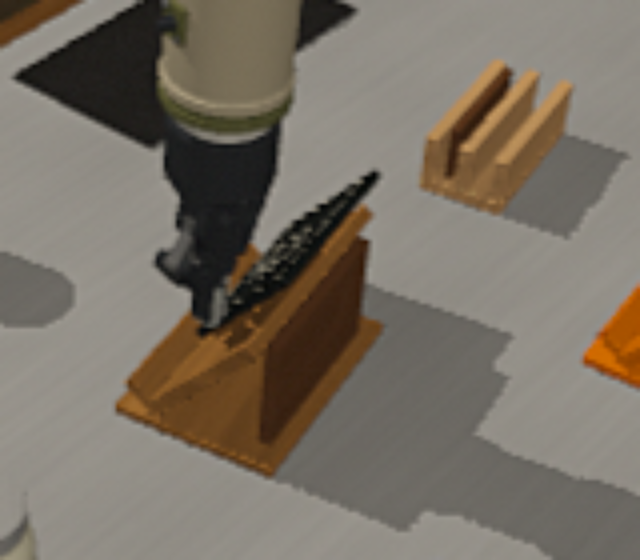

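Run:
```python
from h import *
from scipy.optimize import brentq
x=np.load("stand.npy")
def P(s,n,y): return np.array([.035,y,.026])+s*np.array([-.643,0,.766])+n*np.array([.766,0,.643])
c=camera_info("wrist")
for s in (0,):
  for col in (266,267,268):
    print(col, brentq(lambda y: proj(c,stand2w(P(s,.008,y)))[0][1]-col,-.1,.1), proj(c,stand2w(P(s,.008,.01))))
print("ledge -y end", proj(c,stand2w(P(0,.02,-.09))),proj(c,stand2w(P(0,.02,.09))))
print([(d["pixel"],d["score"]) for d in spot_in("side","board_mid")])
print(proj(camera_info("side"),stand2w(P(.05,.008,-.06))))
```

```text
266 0.016169136521936134 [[212.66241668 276.79532659]]
267 0.015597772914415851 [[212.66241668 276.79532659]]
268 0.015026388887539972 [[212.66241668 276.79532659]]
ledge -y end [[201.08988393 462.86112591]] [[201.95098218 129.66100525]]
[([183.5, 290.9], 0.64)]
[[181.63166612 290.49554237]]
```

```bash
python3 -m crank '[0,0.007,0,0,0,0,0,0,0,0,0,0,0,-0.02,0,0,0,-0.01,-0.04,0,0,0,-0.04,0,0,0,-0.04,0,0,0,0,0]'
python3 - <<'E'
from h import *
to(stand2w([.0258,0,.0657]),SY); print(R.from_quat(read_state()["tcp_rot"]).as_matrix()[:,2].round(3))
np.savez("w6.npz",**camera_info("wrist"))
a=grab_frame("wrist")[:,:,::-1];cv2.imwrite("pics/w6.png",a)
E
```

```text
t: 9.43
eef_pos: [0.4973, 0.0657, 0.1898]
tcp_rot: [0.996, 0.087, 0.013, 0.002]
force: [0.4, 0.4, -0.7]
grip_width: -0.0001
t 9.425 pos [0.4973 0.0657 0.1898] yaw 10.03 tips 0.011 F [ 0.4  0.4 -0.7] w -0.0001
tool shift [-0.0003  0.0477  0.1244] turn 0.13
[ 0.026 -0.001 -1.   ]
```

View pics/w6.png

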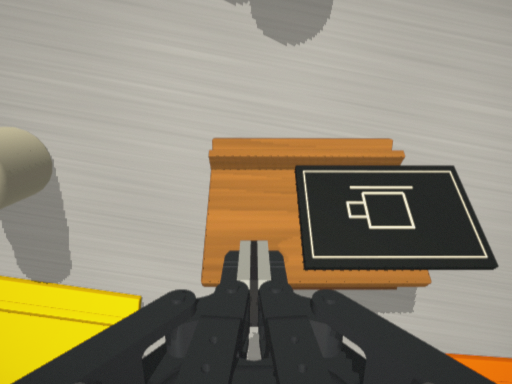

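Run:
```python
from h import *
from scipy.optimize import least_squares
def P(s,n,y): return np.array([.035,y,.026])+s*np.array([-.643,0,.766])+n*np.array([.766,0,.643])
c2=dict(np.load("w2.npz"));c6=dict(np.load("w6.npz"))
D=lambda x,y:(88+y/6,190+x/6); E=lambda x,y:(224+y/6,190+x/6)
st=[(P(.11,0,.09),D(108,92)),(P(.11,0,-.09),E(210,408)),(P(.11,-.012,.09),D(48,75)),(P(.11,-.012,-.09),E(168,390)),(P(0,.02,-.09),E(670,175)),(P(0,.02,.09),D(672,45))]
bd=[((0,.008,1),(166,296)),((0,.008,-1),(166,454)),((.1,.008,1),(269,303)),((.1,.008,-1),(267,496))]
def f(p):
    T=lambda q:Rz(p[2])@q+[p[0],p[1],0]
    return np.ravel([proj(c2,T(q))[0]-uv for q,uv in st]+[proj(c6,T(P(s,n,p[3]+y*.075)))[0]-uv for (s,n,y),uv in bd]+[proj(c6,T(P(0,.02,-.09)))[0]-(152,404),proj(c6,T(P(0,.02,.09)))[0]-(152,210)])
s=least_squares(f,[.483,.014,.17,-.06],loss="soft_l1");print(s.x,np.degrees(s.x[2]));print(f(s.x).reshape(-1,2).round(1).tolist())
np.save("stand2.npy",s.x)
```

```text
[ 0.48272645  0.01398839  0.16750203 -0.064499  ] 9.597159553452654
[[-1.5, 0.1], [1.0, -0.5], [1.4, 0.2], [-0.4, -2.0], [0.2, -0.1], [-0.4, 0.3], [-1.9, -1.7], [-0.9, -1.0], [-2.6, 0.5], [0.2, 1.7], [4.6, 2.0], [3.3, -1.7]]
```

```bash
sed -i 's/"stand.npy"/"stand2.npy"/; s/^SY=.*/SY=9.6/' h.py; python3 -m crank '[0,0.04,0,-10.5,0,0.04,0,-10.5,0,0,0,-10.5,0,0,0,-10.5,0,0,0,-10.5,0,0,0,-10.5,0,0,0,-10.5,0,0,0,-10.5,0,0,0,-5,0,0,0,0]' 0.08 20
python3 - <<'E'
from h import *
to(stand2w([-.0145,-.116,.17]),90+SY)
print(R.from_quat(read_state()["tcp_rot"]).as_matrix()[:,2].round(3))
E
```

```text
t: 10.72
eef_pos: [0.5102, -0.0147, 0.1734]
tcp_rot: [0.635, 0.772, 0.001, 0.0]
force: [0.2, -0.1, -0.2]
grip_width: 0.0797
t 10.725 pos [ 0.5102 -0.0147  0.1734] yaw 101.09 tips 0.011 F [ 0.2 -0.1 -0.2] w 0.0797
tool shift [-0.0821 -0.039   0.0033] turn 1.49
[ 0.001  0.001 -1.   ]
```

```bash
python3 -m crank '[-0.041,-0.0195,0,1.4,-0.041,-0.0195,0,0,0,0,0,0]'
python3 - <<'E'
from h import *
to(stand2w([-.0145,-.116,.089]),90+SY)
np.savez("w7.npz",**camera_info("wrist"))
a=grab_frame("wrist")[:,:,::-1];cv2.imwrite("pics/w7.png",a)
E
```

```text
t: 11.1
eef_pos: [0.4847, -0.1039, 0.1705]
tcp_rot: [0.647, 0.762, 0.0, -0.002]
force: [0.9, 0.8, 0.7]
grip_width: 0.0798
t 11.1 pos [ 0.4847 -0.1039  0.1705] yaw 99.33 tips 0.011 F [0.9 0.8 0.7] w 0.0798
tool shift [0.0003 0.0034 0.0815] turn -0.27
```

View pics/w7.png

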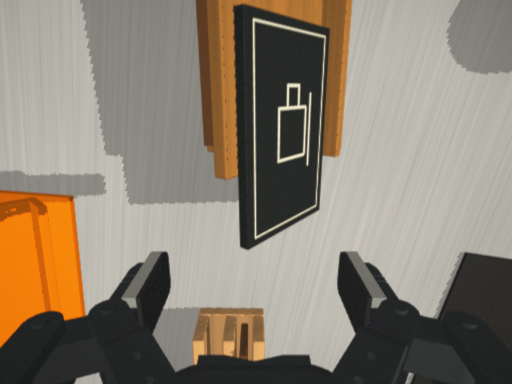

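```bash
python3 -m crank '[0,0.003,0.04,0,0,0,0.04,0,0,0,0,0]'
python3 - <<'E'
from h import *
to(stand2w([-.0145,-.116,.089]),90+SY)
a=grab_frame("wrist")[:,:,::-1];cv2.imwrite("pics/w8.png",a)
cv2.imwrite("pics/side8.png",cv2.resize(grab_frame("side")[110:250,220:400,::-1],None,fx=4,fy=4))
E
```

```text
t: 11.52
eef_pos: [0.4891, -0.0973, 0.0889]
tcp_rot: [0.646, 0.763, 0.002, -0.002]
force: [-0.6, 0.7, 0.8]
grip_width: 0.0798
t 11.525 pos [ 0.4891 -0.0973  0.0889] yaw 99.46 tips 0.011 F [-0.6  0.7  0.8] w 0.0798
tool shift [-0.0052 -0.0023 -0.0001] turn -0.14
```

View pics/w8.png

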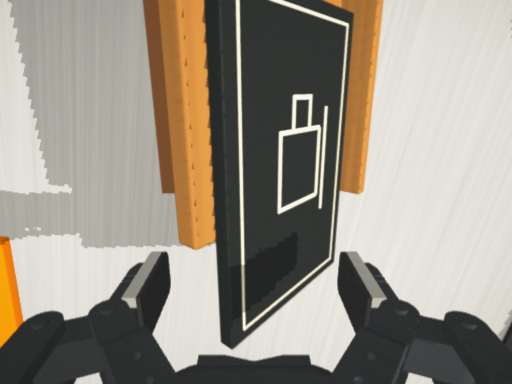

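View pics/side8.png

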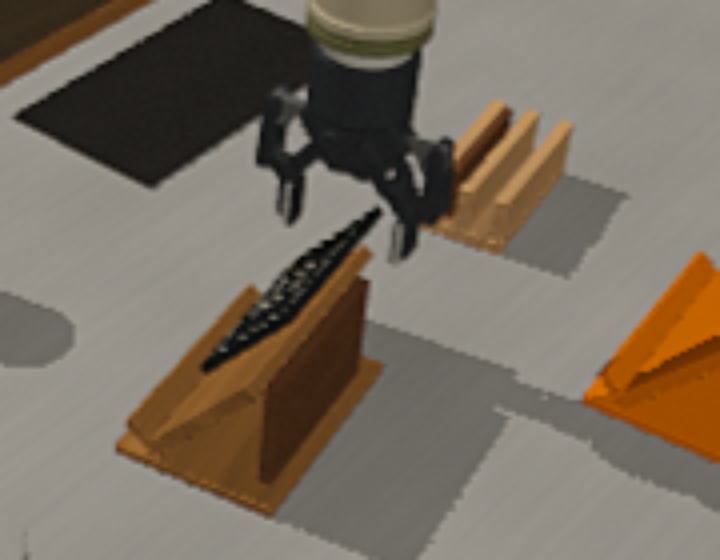

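```bash
python3 -m crank '[-0.005,-0.002,0,0,0,0,0,0,0,0,0,0,0,0,0,0,0,0,0,0]' 0.038 20
python3 - <<'E'
from h import *
to(stand2w([-.0145,-.116,.089]),90+SY)
a=grab_frame("wrist")[:,:,::-1];cv2.imwrite("pics/w9.png",a)
cv2.imwrite("pics/side9.png",cv2.resize(grab_frame("side")[110:250,220:400,::-1],None,fx=4,fy=4))
E
```

```text
t: 12.25
eef_pos: [0.4931, -0.1036, 0.0966]
tcp_rot: [0.646, 0.763, 0.004, 0.004]
force: [0.3, 1.0, 0.3]
grip_width: 0.0379
t 12.25 pos [ 0.4931 -0.1036  0.0966] yaw 99.44 tips 0.011 F [0.3 1.  0.3] w 0.0379
tool shift [ 0.0017 -0.0052  0.0075] turn -0.16
```

View pics/w9.png

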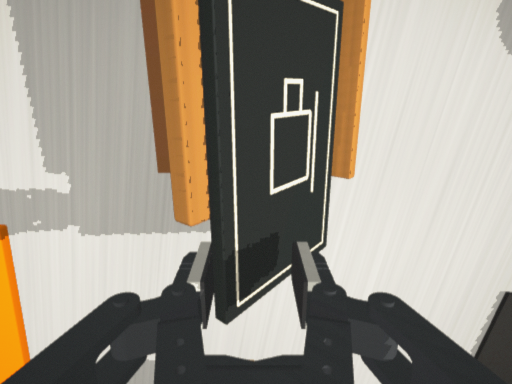

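View pics/side9.png

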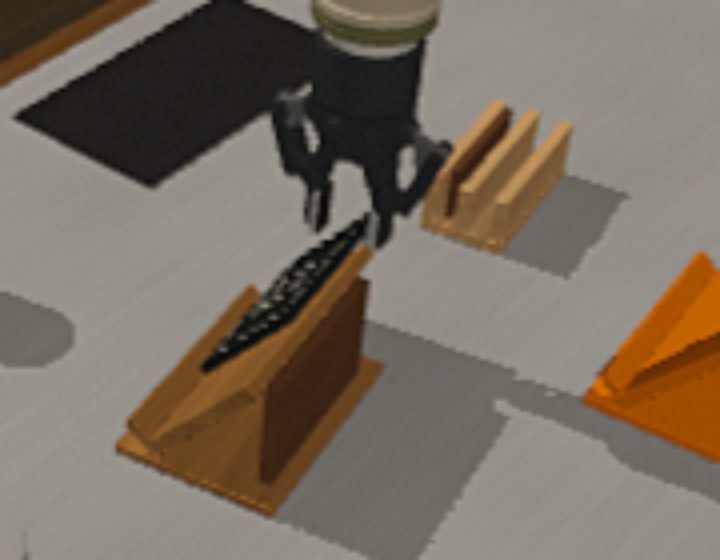

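```bash
python3 -m crank '[0.0017,-0.004,0.009,0,0,0,0,0]'
python3 - <<'E'
from h import *
to(stand2w([-.0145,-.116,.089]),90+SY);print(R.from_quat(read_state()["tcp_rot"]).as_matrix()[:,2].round(3))
E
```

```text
t: 12.6
eef_pos: [0.4882, -0.1024, 0.0864]
tcp_rot: [0.646, 0.763, 0.004, 0.003]
force: [0.1, 0.6, -0.3]
grip_width: 0.0376
t 12.6 pos [ 0.4882 -0.1024  0.0864] yaw 99.45 tips 0.011 F [ 0.1  0.6 -0.3] w 0.0376
tool shift [-0.0003 -0.0005 -0.0026] turn -0.15
[ 0.01   0.001 -1.   ]
```

```bash
python3 -m crank '[0,0,0,0,0,0,0,0]' 0 25
python3 - <<'E'
from h import *
to(stand2w([-.0145,-.116,.089]),90+SY);print(R.from_quat(read_state()["tcp_rot"]).as_matrix()[:,2].round(3))
a=grab_frame("wrist")[:,:,::-1];cv2.imwrite("pics/w10.png",a)
cv2.imwrite("pics/side10.png",cv2.resize(grab_frame("side")[110:250,220:400,::-1],None,fx=4,fy=4))
E
```

```text
t: 12.85
eef_pos: [0.4913, -0.104, 0.0889]
tcp_rot: [0.647, 0.763, 0.005, 0.007]
force: [-2.3, -3.9, 14.4]
grip_width: 0.0272
t 12.85 pos [ 0.4913 -0.104   0.0889] yaw 99.37 tips 0.011 F [-2.3 -3.9 14.4] w 0.0272
tool shift [ 0.0018 -0.0033 -0.0001] turn -0.23
[ 0.017 -0.001 -1.   ]
```

View pics/w10.png

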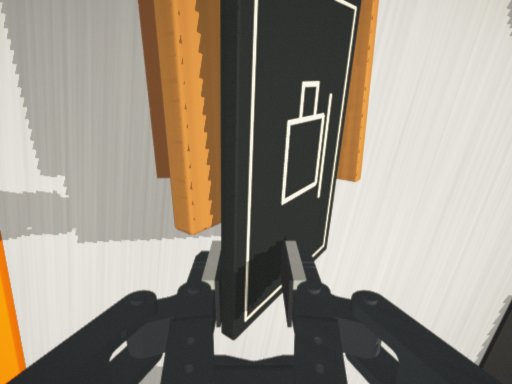

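View pics/side10.png

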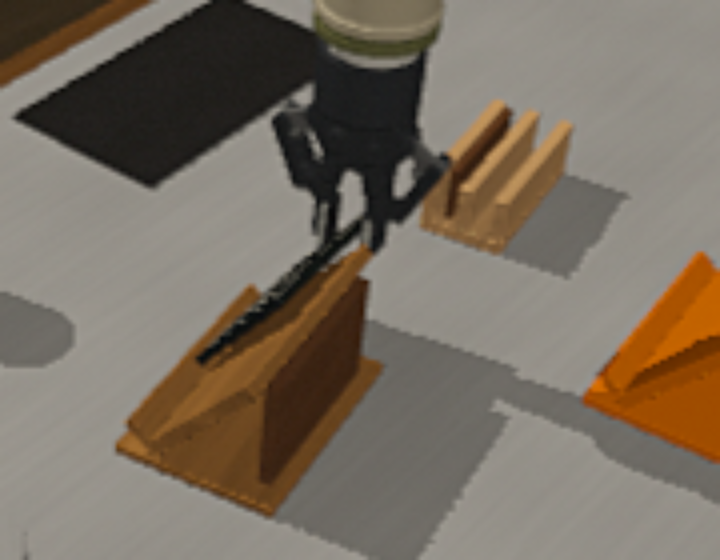

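```bash
python3 -m crank '[0,0.004,-0.008,0,0,0.004,-0.008,0,0,0.003,-0.008,0,0,0.002,-0.008,0]' 0 30
python3 - <<'E'
from h import *
to(stand2w([-.0145,-.116,.089]),90+SY);print(R.from_quat(read_state()["tcp_rot"]).as_matrix()[:,2].round(3))
a=grab_frame("wrist")[:,:,::-1];cv2.imwrite("pics/w11.png",a)
cv2.imwrite("pics/side11.png",cv2.resize(grab_frame("side")[90:250,220:400,::-1],None,fx=4,fy=3.7))
E
```

```text
t: 13.45
eef_pos: [0.5155, -0.1011, 0.1289]
tcp_rot: [0.647, 0.762, 0.013, 0.017]
force: [5.5, -0.0, 0.1]
grip_width: 0.0086
t 13.45 pos [ 0.5155 -0.1011  0.1289] yaw 99.33 tips 0.011 F [ 5.5 -0.   0.1] w 0.0086
tool shift [ 0.0032 -0.0293  0.0387] turn -0.27
[ 0.043 -0.001 -0.999]
```

View pics/w11.png

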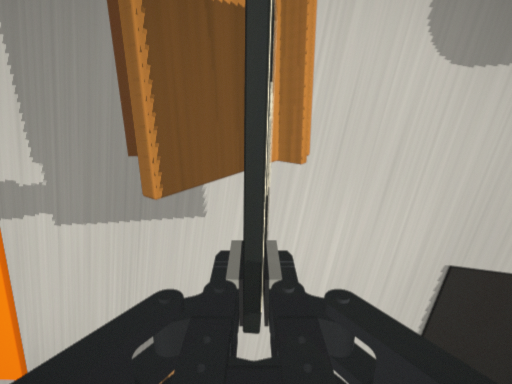

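View pics/side11.png

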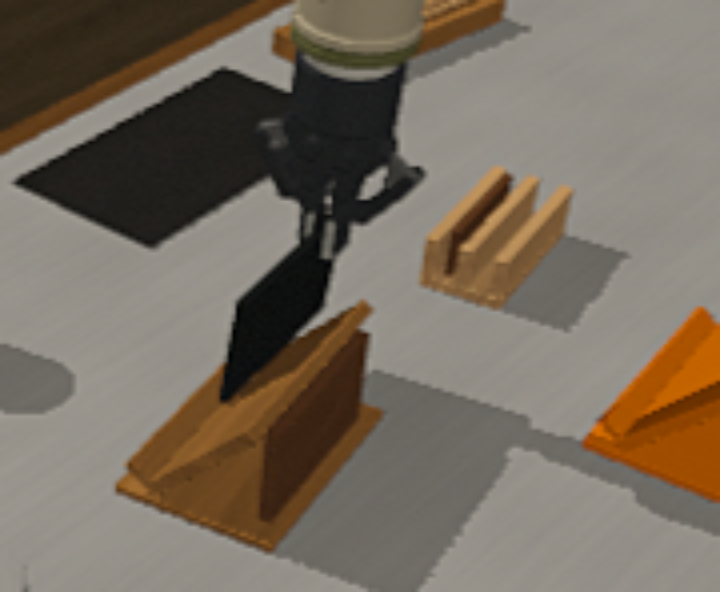

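```bash
python3 -m crank '[0,0,-0.01,0,0,0,-0.02,0,0,0,-0.03,0,0,0,-0.03,0,0,0,0,0,0,0,0,0]' 0 60
python3 - <<'E'
from h import *
to([.4806,-.331,.2],98.6);print(R.from_quat(read_state()["tcp_rot"]).as_matrix()[:,2].round(3))
np.savez("w12.npz",**camera_info("wrist"))
a=grab_frame("wrist")[:,:,::-1];cv2.imwrite("pics/w12.png",a)
cv2.imwrite("pics/side12.png",cv2.resize(grab_frame("side")[50:250,200:400,::-1],None,fx=4,fy=3))
E
```

```text
t: 14.3
eef_pos: [0.5105, -0.1007, 0.2223]
tcp_rot: [0.647, 0.763, 0.013, 0.016]
force: [-0.4, 0.4, -1.0]
grip_width: 0.007
t 14.3 pos [ 0.5105 -0.1007  0.2223] yaw 99.39 tips 0.011 F [-0.4  0.4 -1. ] w 0.007
tool shift [-0.2222 -0.068   0.0214] turn 0.79
[ 0.041 -0.002 -0.999]
```

View pics/w12.png

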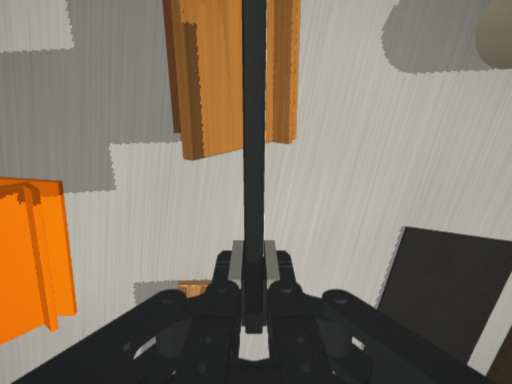

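View pics/side12.png

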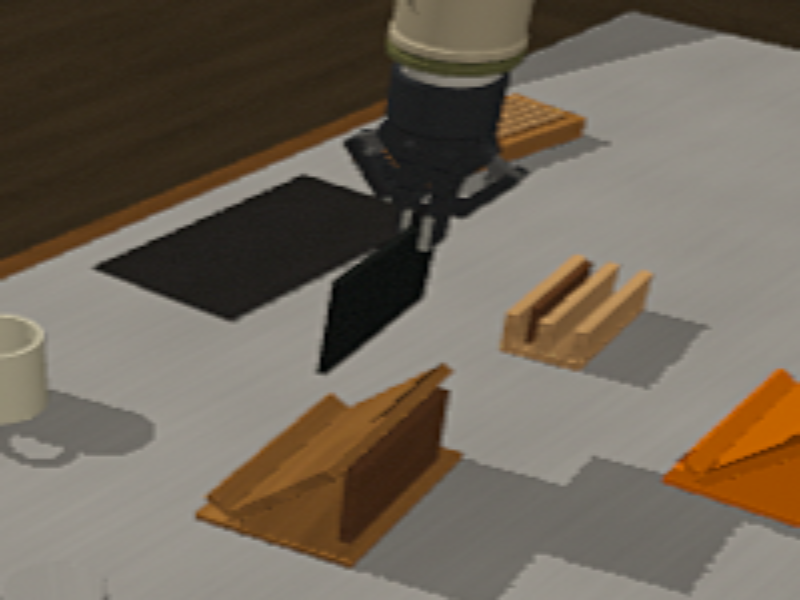

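Run:
```python
from h import *
s=read_state(); np.savez("s12.npz",p=s["eef_pos"],q=s["tcp_rot"])
f=grab_frame("side")[:,:,::-1]
cv2.imwrite("pics/side13.png",cv2.resize(f[115:180,270:320],None,fx=9,fy=9,interpolation=cv2.INTER_CUBIC))
f=grab_frame("top")[:,:,::-1]; cv2.imwrite("pics/top13.png",cv2.resize(f[120:260,220:460],None,fx=3.3,fy=3.3))
```

```text
(no output)
```

View pics/side13.png

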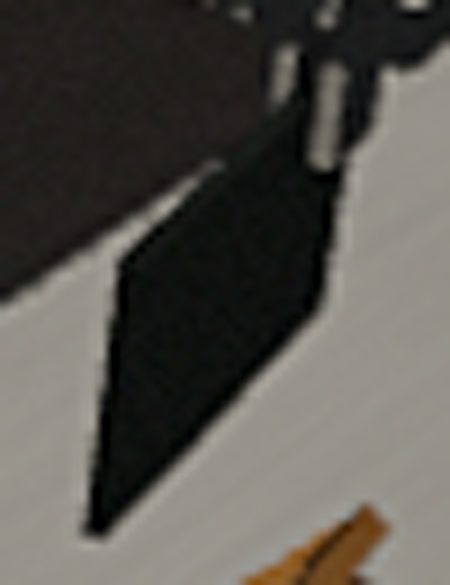

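```bash
cat > fit.py <<'E'
from h import *
from scipy.optimize import least_squares
z=np.load("s12.npz"); m=R.from_quat(z["q"]).as_matrix(); p=z["p"]; c=camera_info("side")
uv=np.array([(115+y/9,270+x/9) for x,y in [(123,262),(103,536),(325,306)]])
L=np.array([[.075,-.004,-.05],[.075,-.004,.05],[-.075,-.004,.05]])
def W(q,L): 
    a=q[2]; r=np.array([[np.cos(a),0,np.sin(a)],[0,1,0],[-np.sin(a),0,np.cos(a)]])
    return (m@((r@L.T).T+[q[0],0,q[1]]).T).T+p
s=least_squares(lambda q:(proj(c,W(q,L))-uv).ravel(),[.052,.02,0])
print(s.x,np.degrees(s.x[2]),s.fun.reshape(-1,2).round(1).tolist())
B=np.array([[x,y,.05] for x in(-.075,.075) for y in(0,)]); print("bottom corners world",W(s.x,B).round(4),"centre",W(s.x,np.zeros((1,3))).round(4))
E
python3 fit.py
```

```text
[0.05149213 0.03265024 0.01145514] 0.6563314286300823 [[0.1, 0.9], [0.3, -0.5], [-0.4, -0.5]]
bottom corners world [[ 0.5178 -0.1233  0.139 ]
 [ 0.4933  0.0247  0.1395]] centre [[ 0.5036 -0.0498  0.1892]]
```

View pics/top13.png

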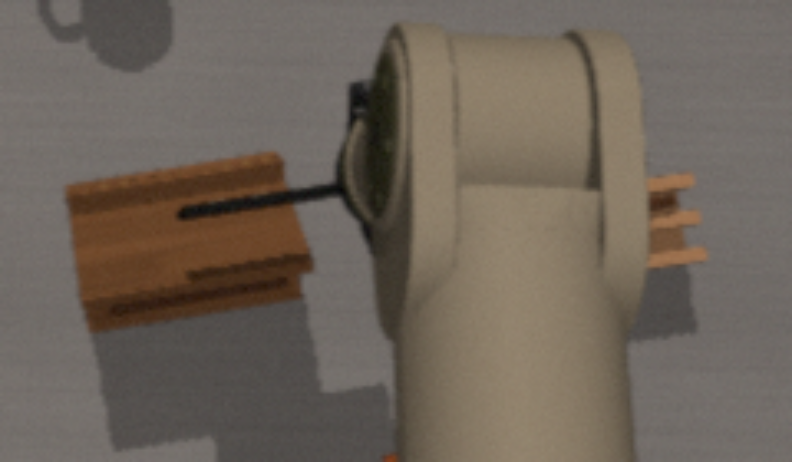

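Run:
```python
from h import *
to([.4883,-.3819,.19],98.6)
```

```text
t 14.5 pos [ 0.5107 -0.1005  0.2221] yaw 99.4 tips 0.011 F [ 0.2  0.3 -0.9] w 0.007
tool shift [-0.2737 -0.0694  0.0315] turn 0.8
```

```bash
python3 -m crank '[-0.025,-0.006,0,0.8,-0.045,-0.012,0.003,0,-0.045,-0.012,0.003,0,-0.045,-0.012,0.003,0,-0.045,-0.012,0.003,0,-0.045,-0.012,0.003,0,-0.02,-0.004,0,0,0,0,0,0]' 0 60
python3 - <<'E'
from h import *
to([.4883,-.3819,.19],98.6);print(R.from_quat(read_state()["tcp_rot"]).as_matrix()[:,2].round(3))
s=read_state(); np.savez("s14.npz",p=s["eef_pos"],q=s["tcp_rot"]);np.savez("w14.npz",**camera_info("wrist"))
a=grab_frame("wrist")[:,:,::-1];cv2.imwrite("pics/w14.png",a)
f=grab_frame("side")[:,:,::-1]
cv2.imwrite("pics/side14.png",cv2.resize(f[60:180,290:400],None,fx=5,fy=5,interpolation=cv2.INTER_CUBIC))
E
```

```text
t: 15.5
eef_pos: [0.4765, -0.3934, 0.2003]
tcp_rot: [0.654, 0.756, 0.011, 0.013]
force: [-0.4, 1.5, -1.4]
grip_width: 0.0071
t 15.5 pos [ 0.4765 -0.3934  0.2003] yaw 98.25 tips 0.011 F [-0.4  1.5 -1.4] w 0.0071
tool shift [0.0098 0.013  0.0107] turn -0.35
[ 0.034  0.001 -0.999]
```

View pics/w14.png

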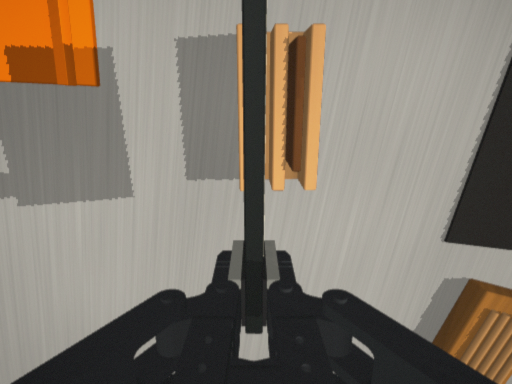

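View pics/side14.png

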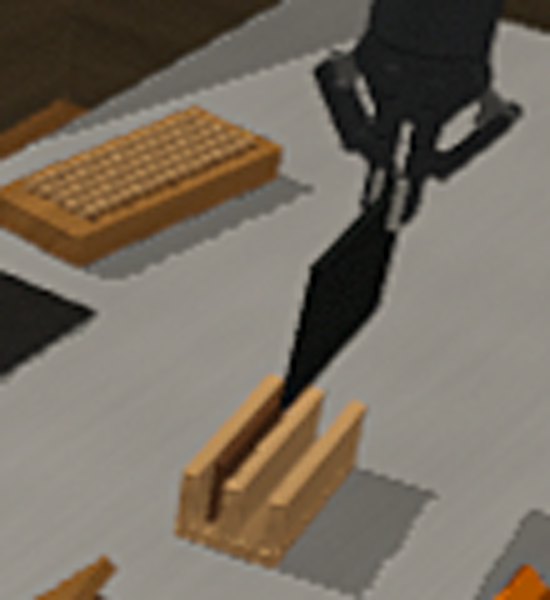

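```bash
cat > tgt.py <<'E'
from h import *
import sys
s=read_state(); m=R.from_quat(s["tcp_rot"]).as_matrix(); a=np.radians(98.59-yaw()); m2=Rz(a)@m
S=np.array([.48064,-.33098,0]); zb=float(sys.argv[1])
off=m2@np.array([.0515,0,.0827]); t=S-off; t[2]=zb-off[2]
to(t,98.59); print("tool z",m[:,2].round(3))
b=s["eef_pos"]+m@np.array([.0515,0,.0827]); print("bottom centre in slot frame mm",(1e3*(Rz(-.14988)@(b-S))).round(1))
E
python3 tgt.py .07
python3 - <<'E'
from h import *
c=dict(np.load("w14.npz")); S=np.array([.48064,-.33098,.052])
for x,o in zip([.009,.021,.039,.051],[((24,273),(190,271)),((24,289),(190,285)),((25,312),(189,304)),((25,325),(189,317))]):
    print([ (proj(c,Rz(.14988)@np.array([x,y,0])+S)[0].round(1),q) for y,q in zip((.07,-.07),o)])
E
```

```text
t 15.6 pos [ 0.4776 -0.3908  0.2008] yaw 98.45 tips 0.011 F [-1.1  0.7 -1.1] w 0.007
tool shift [0.0077 0.0074 0.0482] turn -0.14
tool z [ 0.034  0.001 -0.999]
bottom centre in slot frame mm [ -9.   -7.5 117.9]
[(array([ 22.6, 274.6]), (24, 273)), (array([190.8, 272.2]), (190, 271))]
[(array([ 22.6, 289.7]), (24, 289)), (array([190.6, 285.1]), (190, 285))]
[(array([ 22.6, 312.2]), (25, 312)), (array([190.3, 304.2]), (189, 304))]
[(array([ 22.7, 327.2]), (25, 325)), (array([190.1, 317. ]), (189, 317))]
```

```bash
python3 -m crank '[0.0077,0.0074,0,0,0,0,0.02,0,0,0,0.02,0,0,0,0,0,0,0,0,0]'; python3 tgt.py .06
```

```text
t: 16.23
eef_pos: [0.4917, -0.3709, 0.1638]
tcp_rot: [0.647, 0.762, 0.013, 0.014]
force: [-0.0, -0.4, -1.6]
grip_width: 0.007
t 16.225 pos [ 0.4917 -0.3709  0.1638] yaw 99.27 tips 0.011 F [-0.  -0.4 -1.6] w 0.007
tool shift [-0.0098 -0.0092  0.0206] turn 0.68
tool z [ 0.039  0.002 -0.999]
bottom centre in slot frame mm [ 7.6 10.  80.9]
```

```bash
python3 -m crank '[-0.006,-0.006,0,0.4,0,0,0,0,0,0,0,0]'; python3 tgt.py .06
```

```text
t: 16.6
eef_pos: [0.4873, -0.3784, 0.1658]
tcp_rot: [0.65, 0.759, 0.013, 0.016]
force: [-0.5, 0.3, -1.2]
grip_width: 0.0073
t 16.6 pos [ 0.4873 -0.3784  0.1658] yaw 98.85 tips 0.011 F [-0.5  0.3 -1.2] w 0.0073
tool shift [-0.0028 -0.0039  0.0227] turn 0.26
tool z [ 0.042 -0.    -0.999]
bottom centre in slot frame mm [ 2.7  3.  82.9]
```

```bash
python3 -m crank '[-0.002,-0.0025,0.008,0.2,0,0,0,0,0,0,0,0]'; python3 tgt.py .045
```

```text
t: 16.98
eef_pos: [0.4851, -0.3812, 0.1571]
tcp_rot: [0.652, 0.758, 0.013, 0.016]
force: [0.5, 0.0, 0.2]
grip_width: 0.0071
t 16.975 pos [ 0.4851 -0.3812  0.1571] yaw 98.6 tips 0.011 F [0.5 0.  0.2] w 0.0071
tool shift [-0.0004 -0.0015  0.0291] turn 0.01
tool z [ 0.041 -0.    -0.999]
bottom centre in slot frame mm [ 0.3  0.6 74.1]
```

```bash
python3 -m crank '[0,-0.0008,0.014,0,0,0,0,0,0,0,0,0]'; python3 tgt.py .045;  python3 - <<'E'
from h import *
a=grab_frame("wrist")[:,:,::-1];cv2.imwrite("pics/w15.png",a)
f=grab_frame("side")[:,:,::-1]
cv2.imwrite("pics/side15.png",cv2.resize(f[70:180,310:390],None,fx=5.4,fy=5.4,interpolation=cv2.INTER_CUBIC))
E
```

```text
t: 17.35
eef_pos: [0.4848, -0.3811, 0.1415]
tcp_rot: [0.652, 0.758, 0.013, 0.015]
force: [0.1, -0.5, -0.3]
grip_width: 0.007
t 17.35 pos [ 0.4848 -0.3811  0.1415] yaw 98.62 tips 0.011 F [ 0.1 -0.5 -0.3] w 0.007
tool shift [-0.0008 -0.0005  0.0136] turn 0.03
tool z [ 0.041  0.    -0.999]
bottom centre in slot frame mm [-0.1  0.9 58.6]
```

View pics/w15.png

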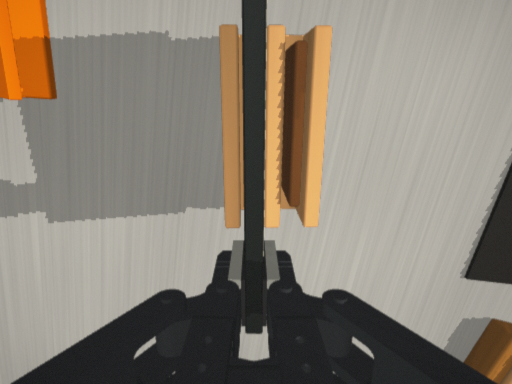

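View pics/side15.png

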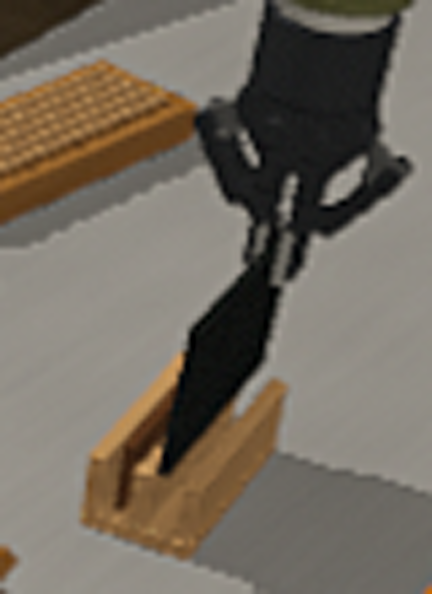

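```bash
python3 -m crank '[0,-0.0006,0.013,0,0,0,0,0,0,0,0,0]'; python3 tgt.py .03
```

```text
t: 17.82
eef_pos: [0.4847, -0.3812, 0.1277]
tcp_rot: [0.652, 0.758, 0.013, 0.015]
force: [0.3, 0.7, -0.6]
grip_width: 0.0069
t 17.825 pos [ 0.4847 -0.3812  0.1277] yaw 98.62 tips 0.011 F [ 0.3  0.7 -0.6] w 0.0069
tool shift [-0.0006 -0.0004  0.0148] turn 0.03
tool z [ 0.041  0.    -0.999]
bottom centre in slot frame mm [-0.2  0.7 44.8]
```

```bash
python3 -m crank '[0,-0.0006,0.014,0,0,0,0,0,0,-0.0003,0.008,0,0,0,0,0,0,0,0,0]'; python3 tgt.py .012
```

```text
t: 18.45
eef_pos: [0.4847, -0.3813, 0.104]
tcp_rot: [0.652, 0.758, 0.013, 0.015]
force: [0.2, 0.1, -0.4]
grip_width: 0.0069
t 18.45 pos [ 0.4847 -0.3813  0.104 ] yaw 98.61 tips 0.011 F [ 0.2  0.1 -0.4] w 0.0069
tool shift [-0.0006 -0.0002  0.0091] turn 0.02
tool z [ 0.041  0.    -0.999]
bottom centre in slot frame mm [-0.2  0.6 21.1]
```

```bash
python3 -m crank '[0,-0.0002,0.005,0,0,0,0,0,0,0,0.002,0,0,0,0,0]'; python3 tgt.py .012
python3 - <<'E'
from h import *
f=grab_frame("side")[:,:,::-1]
cv2.imwrite("pics/side16.png",cv2.resize(f[80:180,310:390],None,fx=6,fy=6,interpolation=cv2.INTER_CUBIC))
E
```

```text
t: 18.95
eef_pos: [0.4851, -0.3817, 0.0973]
tcp_rot: [0.652, 0.758, 0.013, 0.016]
force: [-0.6, -0.3, -0.2]
grip_width: 0.0067
t 18.95 pos [ 0.4851 -0.3817  0.0973] yaw 98.61 tips 0.011 F [-0.6 -0.3 -0.2] w 0.0067
tool shift [-0.0001 -0.0004  0.0023] turn 0.02
tool z [ 0.042 -0.001 -0.999]
bottom centre in slot frame mm [ 0.3  0.2 14.3]
```

View pics/side16.png

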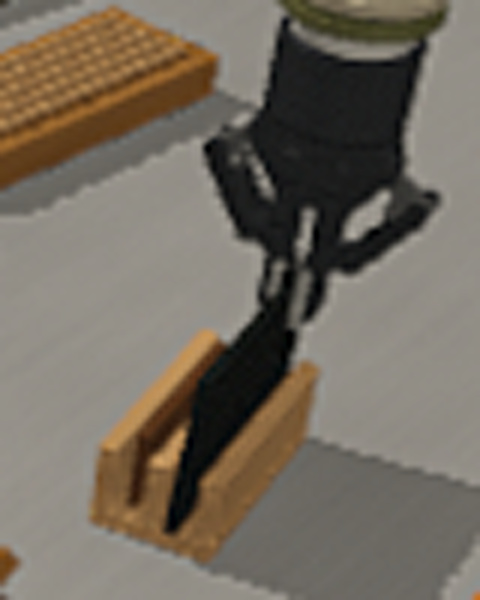

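In the slot, just above its floor; I'll feel for the floor.

```bash
python3 -m crank '[0,0,0.0015,0,0,0,0,0,0,0,0,0]'; python3 -m crank '[0,0,0.0015,0,0,0,0,0,0,0,0,0]'; python3 tgt.py .012
```

```text
t: 19.38
eef_pos: [0.4857, -0.3819, 0.0973]
tcp_rot: [0.652, 0.758, 0.013, 0.017]
force: [0.1, -0.4, -1.2]
grip_width: 0.0068
t: 19.75
eef_pos: [0.4863, -0.3822, 0.0971]
tcp_rot: [0.652, 0.758, 0.013, 0.018]
force: [-0.5, -0.4, 1.0]
grip_width: 0.0067
t 19.75 pos [ 0.4863 -0.3822  0.0971] yaw 98.6 tips 0.011 F [-0.5 -0.4  1. ] w 0.0067
tool shift [ 0.0008 -0.0016  0.0019] turn 0.01
tool z [ 0.044 -0.003 -0.999]
bottom centre in slot frame mm [ 1.5 -0.7 14. ]
```

```bash
python3 -m crank '[0,-0.001,0.003,0,0,0,0,0]'; python3 tgt.py .012
```

```text
t: 20.0
eef_pos: [0.4871, -0.3825, 0.0973]
tcp_rot: [0.652, 0.758, 0.014, 0.02]
force: [0.3, -1.0, -1.7]
grip_width: 0.0071
t 20.0 pos [ 0.4871 -0.3825  0.0973] yaw 98.63 tips 0.011 F [ 0.3 -1.  -1.7] w 0.0071
tool shift [ 0.0014 -0.0026  0.002 ] turn 0.04
tool z [ 0.047 -0.005 -0.999]
bottom centre in slot frame mm [ 2.5 -1.4 14.1]
```

```bash
python3 -m crank '[0.001,-0.002,0.005,0,0,0,0,0,0,0,0,0]'; python3 tgt.py .012
```

```text
t: 20.38
eef_pos: [0.4881, -0.3828, 0.0969]
tcp_rot: [0.651, 0.758, 0.014, 0.024]
force: [0.3, -0.0, -0.6]
grip_width: 0.0067
t 20.375 pos [ 0.4881 -0.3828  0.0969] yaw 98.65 tips 0.011 F [ 0.3 -0.  -0.6] w 0.0067
tool shift [ 0.0023 -0.004   0.0011] turn 0.06
tool z [ 0.054 -0.01  -0.999]
bottom centre in slot frame mm [ 3.9 -2.3 13.4]
```

```bash
python3 -m crank '[0,0,0,0,0,0,0,0,0,0,0,0,0,0,0,0]' 0.03
python3 - <<'E'
from h import *
to([.488,-.382,.2])
a=grab_frame("wrist")[:,:,::-1];cv2.imwrite("pics/w17.png",a)
f=grab_frame("side")[:,:,::-1]
cv2.imwrite("pics/side17.png",cv2.resize(f[80:180,310:390],None,fx=6,fy=6,interpolation=cv2.INTER_CUBIC))
E
```

```text
t: 20.88
eef_pos: [0.4871, -0.3823, 0.0948]
tcp_rot: [0.651, 0.758, 0.014, 0.022]
force: [-0.2, -0.1, -0.4]
grip_width: 0.03
t 20.875 pos [ 0.4871 -0.3823  0.0948] yaw 98.64 tips 0.011 F [-0.2 -0.1 -0.4] w 0.03
tool shift [-0.0014  0.0061 -0.105 ] turn None
```

View pics/w17.png

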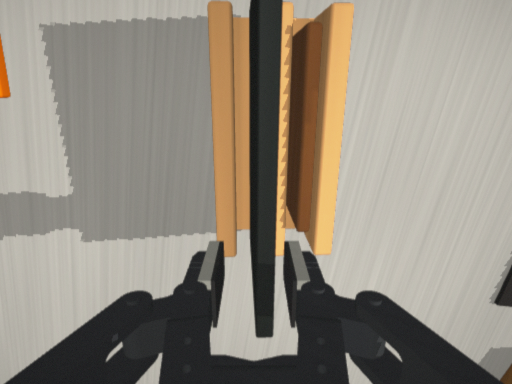

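View pics/side17.png

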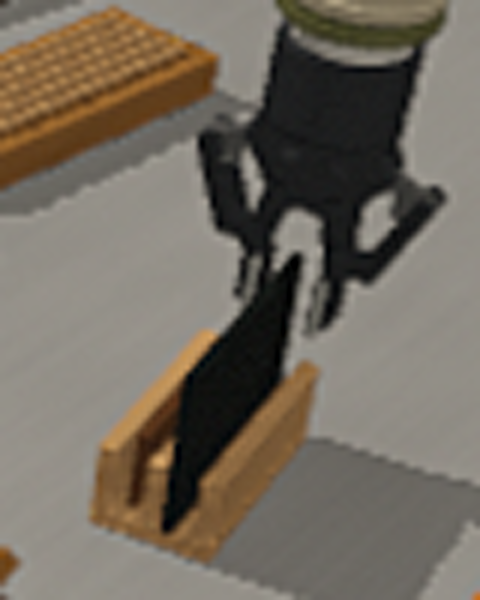

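```bash
python3 -m crank '[0,0.002,-0.01,0,0,0.002,-0.03,0,0,0,-0.04,0,0,0,-0.05,0,0,0,-0.04,0,-0.04,0,0,0,0,0,0,0,0,0,0,0]' 0.06
python3 - <<'E'
from h import *
to([.488,-.382,.2])
np.savez("w18.npz",**camera_info("wrist"))
a=grab_frame("wrist")[:,:,::-1];cv2.imwrite("pics/w18.png",a)
f=grab_frame("side")[:,:,::-1]; cv2.imwrite("pics/side18f.png",f)
cv2.imwrite("pics/side18.png",cv2.resize(f[80:180,310:390],None,fx=6,fy=6,interpolation=cv2.INTER_CUBIC))
for o in ["board_mid"]: print([(d["pixel"],d["score"]) for d in spot_in("side",o)])
S=np.array([.48064,-.33098,.012]); print(proj(camera_info("side"),S+[0,0,.05]))
E
```

```text
t: 21.98
eef_pos: [0.4902, -0.4191, 0.2777]
tcp_rot: [0.65, 0.759, 0.015, 0.025]
force: [0.4, 1.1, 0.4]
grip_width: 0.0602
t 21.975 pos [ 0.4902 -0.4191  0.2777] yaw 98.8 tips 0.011 F [0.4 1.1 0.4] w 0.0602
tool shift [ 0.0385 -0.0006  0.077 ] turn None
[([143.1, 346.6], 0.64)]
[[145.42694689 348.97312053]]
```

View pics/w18.png

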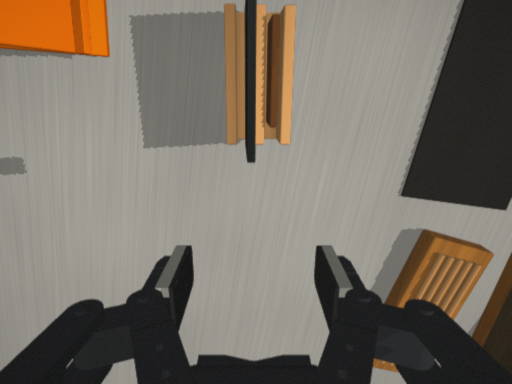

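View pics/side18.png

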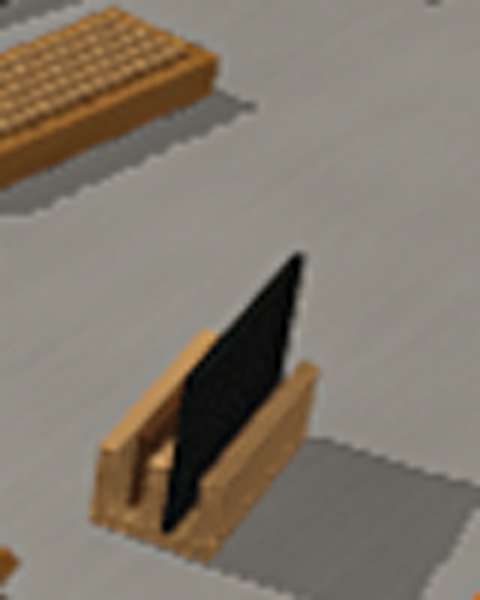

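View pics/side18f.png

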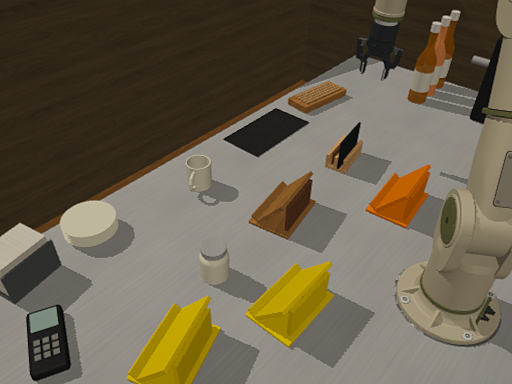

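Run:
```python
from h import *
from scipy.optimize import least_squares
c=camera_info("side"); S=np.array([.48064,-.33098,.012])
uv=np.array([(80+y/6,310+x/6) for x,y in [(300,256),(170,530),(188,375)]])
L=np.array([[-.004,-.075,.1],[-.004,.075,0],[-.004,.075,.1]])
def W(q):
    a=q[2]; r=np.array([[np.cos(a),0,np.sin(a)],[0,1,0],[-np.sin(a),0,np.cos(a)]])
    return (Rz(.14988)@((r@L.T).T+[q[0],q[1],0]).T).T+S
s=least_squares(lambda q:(proj(c,W(q))-uv).ravel(),[0,0,0]); print("x,y bottom,lean deg",s.x[:2],np.degrees(s.x[2]),s.fun.round(1))
w=camera_info("wrist")
# wrist: near end -y top corner seen at rows 162, col 250
print(at_z("wrist",162,250,.112), Rz(-.14988)@(at_z("wrist",162,250,.112)-S))
```

```text
x,y bottom,lean deg [ 0.00271147 -0.00219827] 1.7976533813640754 [-1.  -0.   0.7 -0.2  0.2  0.3]
[ 0.49272295 -0.40585728  0.112     ] [ 0.00076685 -0.07584205  0.1       ]
```

Centred to about 2 mm, leaning about 2°, robot clear of everything.

```bash
python3 -c "
from cell import *
print(finish_job()); print(read_state()['t'])"
```

```text
the job is handed in; nothing more can be done
None
the job is handed in; nothing more can be done
```

The chalkboard is standing in the empty slot of the rack, and I handed the job in at about 22 s of the 54 s limit. `finish_job` reports no verdict, so I can't confirm it passed.

- **What I did:** I pushed the board along the ledge towards the rack with the fingers closed, until it stuck out about 49 mm. I then pinched the overhanging end. It swung upright between the pads as I lifted, and I lowered it into the slot and let go.
- **Last checks:** The side-camera fit puts the board about 2 mm off the slot's middle along its length, leaning about 2°. The wrist view shows its end within about 1 mm of where it should be. The strip, jar and mug look unmoved in the pictures, though I did not measure them, and the gripper was clear of everything.
- **What disagreed:** In the last couple of millimetres of lowering, the tool stopped going down and drifted about 4 mm sideways, yet the force reading stayed near zero. I took this as the board resting on the floor or wall of the slot. When I released it, the arm sank 2 mm and the board stayed where it was, which fits.

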